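# Lock the office first-aid box

### The job

The first-aid box with the green lid and white cross has been restocked and its lid is on, but its four side clips still stick out. Flip all four clips down flat against the sides of the box so that the lid is locked, and do not touch the blue-lidded box next to it.

Things in the scene. Friction and masses are not known exactly. Their poses are not given: they have to be found in the camera images.
- aid_hinge_a (a point): Clip a, on one short end of the first-aid box (green lid, white cross): orange hinged flap 48 mm wide, 32 mm hinge to free edge, 4 mm thick. Point: middle of its hinge line, 82 mm out from the box's centre, 68 mm above the desk. Axes turn with the flap: y along the hinge; z from free edge to hinge, so z up = flap hangs flat on the box side (its stop), z level = it sticks straight out.
- aid_hinge_b (a point): Clip b, on one long side of the same box: flap 56 mm wide, otherwise like clip a; its hinge is 60 mm out from the box's centre, 68 mm above the desk; axes as for clip a. Every clip starts sticking out, between 15 degrees below level and 30 degrees above.
- aid_hinge_c (a point): Clip c, on the other short end, opposite clip a and like it (48 mm wide, hinge 82 mm out from the centre, 68 mm above the desk, same axes). All clips have stiff hinges: a flap stays where it is left; 2 to 3 N pressed down 20 mm out from the hinge turn it.
- aid_hinge_d (a point): Clip d, on the other long side, opposite clip b and like it (56 mm wide, hinge 60 mm out from the centre, 68 mm above the desk, same axes). The box's lid is 160 by 116 mm, its top 78 mm above the desk; the clear walls stand 5 mm inside the lid's edge. The box does not shift on the desk.
- other_box: The other snap-lock box, to be left alone: same shape and size, also fixed, plain blue lid without a cross, four open orange clips. Origin at the centre of its underside on the desk, z up, x along its long side. The two boxes may swap sides (left or right); their centres are at least 300 mm apart.

How it is judged:
By the outcome, as a careful person would: the job done as asked, in the order asked, and still so for the second after the job is handed in, with the robot touching nothing.
It also fails if it takes over 48 s, if anything falls off the work surface, if the arm or the gripper's body presses on something with over 40 N, if the wrist force passes 120 N, or if a joint passes its speed limit or range.

### The arm

A 7-joint arm with a two-finger parallel gripper is mounted at the origin on the work surface. World frame = base frame: x ahead of the robot, y to its left, z up, the work surface at z = 0. Lengths are in m, angles in rad, forces in N, time in s.
With the tool pointing down it reaches from about 0.4 to 0.85 m from the base axis. Payload 4.5 kg.
Tool frame: the origin (TCP) lies at the centre of the arm's flange, where the gripper is bolted on; the fingertips stand r.tcp_to_tips ahead of it and the grasp point (between the pads) lies 147 mm ahead of it (r.tcp_to_tips is the distance from the TCP to the fingertips, in m); x points along the fingers, y is the direction in which the jaws open and shut, and the axes are right-handed (so a half turn about x gives the same grasp; the last joint's range is limited). The gripper opens to 88 mm and grips with 3 to 60 N. Pads are 18 mm wide; open, the fingers measure 123 mm over their backs; the gripper's body (75 mm by 187 mm) begins 45 mm behind the grasp point.
Start: joints at [-1.176, 0.689, -0.195, 1.565, 0.157, 0.902, -0.215], TCP at [0.221, 0.585, 0.405] pointing down, gripper open.
Joint ranges: [-3.01, 3.01], [-0.46, 2.08], [-1.47, 1.51], [0.13, 2.56], [-1, 4.14], [0.04, 2.09], [-2.66, 2.66]. Speed limits (rad/s): [2.57, 2.57, 3.14, 3.14, 3.14, 3.14, 3.14].

### API

Orientations are given as a unit quaternion [x, y, z, w].
In Python, from plant import r, eyes gives the robot as it stands.
- The arm moves only by the tool carry_out, never from a script. Its argument "targets" is text: rows parted by semicolons, each of 5 numbers parted by spaces: the opening, from 0 (shut) to 1 (fully open), then the shift along the tool's x, y, z in mm, then the turn about the tool's x in rad. A call has 1 to 20 rows; each row shifts and turns the commanded pose from where the row before left it, along the tool's axes as they then stand; what a row does not reach is not made up. A row lasts 1/12 s, in which the tool goes at most 41.7 mm and 7.16 degrees, less where a joint would pass 70% of its speed; a pose out of reach is approached as far as the arm can. A call is refused whole if a number of a shift passes 41.7 or a number of a turn 0.125, either way. A call with a gripper value outside its range is refused whole. The fingers move at their own pace and stop on an object; "force" is the grip in N (left out, the last holds). Time passes only in rows, so rows that do not move let the fingers close. It gives the time, the measured TCP pose, the force and the opening at its end, in the units of the state.
- r.get_state(): the state, without advancing time (a new reading comes with each control period).
- eyes.snapshot(name): name is "side" or "top" or "wrist"; returns (picture, depth): 420x560x3 uint8, blue, green, red; 420x560 float32, m along the optical axis (not along the pixel's ray), 0 where there is no reading.
- eyes.camera_params(name): a dict with "intrinsics" (3x3 intrinsics, pixels), "dist_coeffs" ([k1, k2, p1, p2, k3] as OpenCV has them; the pictures are not rectified), "rvec" (rotation vector, rad) and "tvec" (3), from world to camera coordinates, as OpenCV has them; the wrist camera has in their place "T_tool_cam" (4x4, takes a point from camera to tool coordinates, whose origin is the TCP and whose axes are the tool frame's). Camera axes: x right, y down, z forward; pixel columns grow to the right and rows downward; lengths in m; the calibration is good to about 2 mm. A picture is of the moment at which its call begins: read the wrist's pose just before it. camera_params takes no time and is no camera call.
- r.finish_job(): hands the job in, once; it reports no verdict.
The state is a dict: "clock": time; "q": joint angles; "qd": joint speeds; "joint_torque": joint torques, N m; "tool_pos": TCP position; "eef_rot": TCP orientation; "contact_force": force on the tool from outside, world axes, zero at the start; "moment": the same for the moment, N m; "opening": opening from 0.0 (shut) to 1.0 (fully open).
Only numpy, scipy, OpenCV 4.12 (cv2) and the standard library are available. Lean on these libraries where they do the work, as an engineer would, in place of code of your own. Each camera call takes 0.05 s, during which the arm holds its last target.

## Working session

There is one attempt and no reset: what is moved stays moved. The work goes in short steps, Python scripts to look and compute and a tool call to move; the robot and the scene stay as the last step left them, time stands still between calls to the robot, and variables do not carry over. Pictures are saved under pics/ and viewed, and the job is handed in when it is done.

Besides the shell and the picture viewer there is one more tool, called as a command line: name --argument value ..., lists and objects as JSON in quotes. carry_out: Moves the arm, as the interface text tells. Its arguments: {"type":"object","properties":{"targets":{"type":"string"},"force":{"type":"number"}},"required":["targets"]}

```bash
mkdir -p pics; ls; python3 - <<'E'
from plant import r, eyes
import cv2,numpy as np
print(r.get_state()); print(r.tcp_to_tips)
for n in ["top","side"]:
    p,d=eyes.snapshot(n); cv2.imwrite(f"pics/{n}0.png",p); np.savez(f"{n}0.npz",p=p,d=d)
    print(n,eyes.camera_params(n))
print(eyes.camera_params("wrist"))
E
```

```text
pics
{'clock': 0.0, 'q': array([-1.17619222,  0.6899767 , -0.19452127,  1.56637088,  0.1573    ,
        0.9025405 , -0.21511334]), 'qd': array([ 0.00095527, -0.00090949, -0.00137433, -0.00034781,  0.00249651,
       -0.00092423, -0.00160348]), 'joint_torque': array([ 4.69509741e-04, -5.27569163e+01, -1.26689382e+00, -1.53424162e+01,
       -5.26992080e-02,  6.74139097e-03,  1.78508903e-04]), 'tool_pos': array([0.22054377, 0.58442455, 0.40390734]), 'eef_rot': array([ 0.12617594,  0.69570746, -0.12751372,  0.69556525]), 'contact_force': array([ 0.10374869,  0.39165694, -0.01814433]), 'moment': array([0.01124298, 0.00942819, 0.017303  ]), 'opening': 0.9998941115460953}
0.166
top {'intrinsics': array([[527.992934  ,   0.        , 283.77450462],
       [  0.        , 527.992934  , 206.53057876],
       [  0.        ,   0.        ,   1.        ]]), 'dist_coeffs': array([-0.14703005,  0.        ,  0.        ,  0.        ,  0.        ]), 'rvec': array([ 2.15277312, -2.21680437,  0.06437223]), 'tvec': array([0.00713037, 0.55270082, 1.09486849])}
side {'intrinsics': array([[521.80059553,   0.
[... 234 characters left out ...]
18606, -0.45393187,  0.23664982]), 'tvec': array([-0.51476134,  0.19517522,  0.71018441])}
{'intrinsics': array([[332.14978991,   0.        , 275.81734993],
       [  0.        , 332.14978991, 209.19911895],
       [  0.        ,   0.        ,   1.        ]]), 'dist_coeffs': array([0.01862448, 0.        , 0.        , 0.        , 0.        ]), 'T_tool_cam': array([[ 3.66378050e-04, -3.06067130e-01,  9.52009862e-01,
         1.96430752e-02],
       [ 9.99999362e-01, -9.05548847e-04, -6.75976771e-04,
         3.96000964e-05],
       [ 1.06898570e-03,  9.52009502e-01,  3.06066603e-01,
        -7.85691460e-02],
       [ 0.00000000e+00,  0.00000000e+00,  0.00000000e+00,
         1.00000000e+00]])}
```

View pics/top0.png

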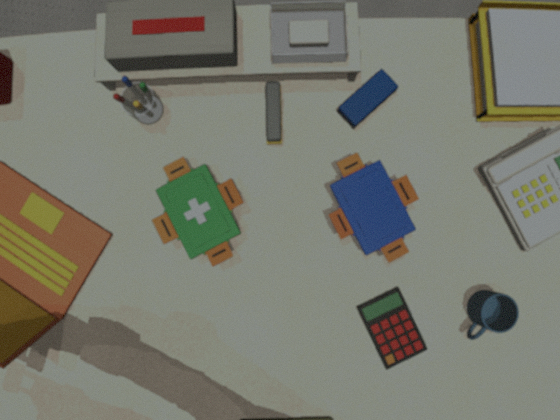

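View pics/side0.png

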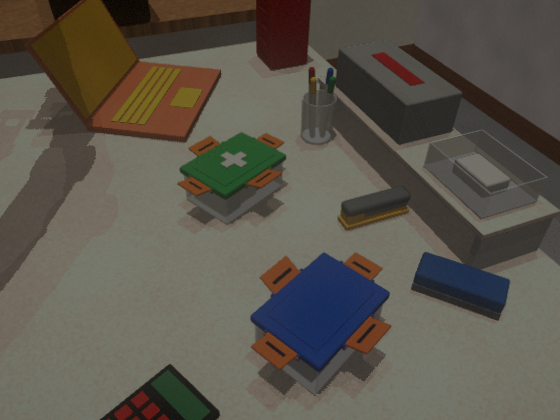

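The top view shows the green-lidded box at about (198,211) and the blue one at about (372,208). Each has four open orange clips. Next I'll measure the lid and flap poses.

```bash
cat > h.py <<'E'
import cv2,numpy as np
from plant import r,eyes
from scipy.spatial.transform import Rotation as R
def cloud(name,p,d,pose=None):
    c=eyes.camera_params(name);K=c["intrinsics"]
    v,u=np.mgrid[0:420,0:560]
    pts=np.stack([u,v],-1).reshape(-1,1,2).astype(np.float64)
    n=cv2.undistortPoints(pts,K,c["dist_coeffs"]).reshape(420,560,2)
    X=np.dstack([n*d[...,None],d])
    if name=="wrist":
        T=c["T_tool_cam"];X=X@T[:3,:3].T+T[:3,3]
        return X@R.from_quat(pose["eef_rot"]).as_matrix().T+pose["tool_pos"]
    Rm=cv2.Rodrigues(c["rvec"])[0]
    return (X-c["tvec"])@Rm
def masks(p):
    h=cv2.cvtColor(p,cv2.COLOR_BGR2HSV);H,S,V=cv2.split(h)
    return (H>45)&(H<80)&(S>120)&(V>40), (H>4)&(H<18)&(S>150)&(V>70),(H>105)&(H<130)&(S>150)&(V>60)
def boxframe(c,yaw):
    return np.array([[np.cos(yaw),np.sin(yaw)],[-np.sin(yaw),np.cos(yaw)]])
def flaps(X,om,c,yaw):
    B=boxframe(c,yaw)
    L=(X[...,:2]-c)@B.T;Z=X[...,2]
    out={}
    for n,ax,s,h,w in [("+x",0,1,.082,.024),("-x",0,-1,.082,.024),("+y",1,1,.060,.028),("-y",1,-1,.060,.028)]:
        o=s*L[...,ax];t=L[...,1-ax]
        m=om&(o>h-.012)&(o<h+.045)&(abs(t)<w+.012)&(Z>.02)&(Z<.12)
        if m.sum()<8: out[n]=None;continue
        A=np.polyfit(o[m]-h,Z[m],1) if np.ptp(o[m])>.012 else [np.nan]*2
        out[n]=(int(m.sum()),"o",np.round((o[m].min()*1e3,o[m].max()*1e3)),"t",np.round((t[m].min()*1e3,t[m].max()*1e3)),"z",np.round((Z[m].min()*1e3,Z[m].max()*1e3)),"deg",np.round(np.degrees(np.arctan(A[0]))),"z0",np.round(A[1]*1e3))
    return out
E
python3 - <<'E'
from h import *
for n in ["top","side"]:
    f=np.load(f"{n}0.npz");p,d=f["p"],f["d"]
    X=cloud(n,p,d);g,o,b=masks(p)
    for nm,m in (("green",g),("blue",b)):
        m=m&(X[...,2]>.065)&(X[...,2]<.09)&(X[...,0]<.75)
        k,lab,st,ce=cv2.connectedComponentsWithStats(cv2.morphologyEx(m.astype(np.uint8),cv2.MORPH_CLOSE,np.ones((9,9))))
        i=1+st[1:,4].argmax();mm=lab==i
        P=X[mm&m];rect=cv2.minAreaRect((P[:,:2]*1000).astype(np.float32))
        box=cv2.boxPoints(rect);e=box[1]-box[0];f_=box[2]-box[1]
        l=e if np.linalg.norm(e)>np.linalg.norm(f_) else f_
        yaw=np.arctan2(l[1],l[0]); yaw=(yaw+np.pi/2)%np.pi-np.pi/2
        c=np.array(rect[0])/1000
        print(n,nm,len(P),rect,"yaw",yaw,"z",np.median(P[:,2]))
        for k,v in flaps(X,o,c,yaw).items(): print("  ",k,v)
E
```

```text
top green 1115 ((545.0061645507812, 164.36044311523438), (155.2582550048828, 110.63703918457031), 26.383211135864258) yaw 0.46047413 z 0.07605637611473848
   +x (61, 'o', array([ 83., 110.]), 't', array([-22.,  21.]), 'z', array([66., 75.]), 'deg', np.float64(-2.0), 'z0', np.float64(72.0))
   -x (201, 'o', array([ 81., 110.]), 't', array([-21.,  23.]), 'z', array([68., 83.]), 'deg', np.float64(12.0), 'z0', np.float64(71.0))
   +y (110, 'o', array([60., 88.]), 't', array([-23.,  26.]), 'z', array([66., 79.]), 'deg', np.float64(6.0), 'z0', np.float64(71.0))
   -y (270, 'o', array([58., 88.]), 't', array([-26.,  28.]), 'z', array([66., 83.]), 'deg', np.float64(16.0), 'z0', np.float64(71.0))
top blue 2948 ((543.2821655273438, -187.06820678710938), (153.95175170898438, 110.8165054321289), 25.26701545715332) yaw 0.4409927 z 0.07634215730962537
   +x (112, 'o', array([ 82., 111.]), 't', array([-22.,  22.]), 'z', array([67., 76.]), 'deg', np.float64(1.0), 'z0', np.float64(71.0))
   -x (125, 'o', array([ 83., 111.]), 't', array([-22.,  22.]), 'z', array([66., 80.]), 'deg', np.float64(11.0), '
[... 990 characters left out ...]
)
side blue 7864 ((543.9224853515625, -190.06130981445312), (167.39590454101562, 121.3030776977539), 25.857587814331055) yaw 0.45130002 z 0.07495413713321242
   +x (429, 'o', array([ 82., 115.]), 't', array([-24.,  23.]), 'z', array([67., 73.]), 'deg', np.float64(2.0), 'z0', np.float64(69.0))
   -x (773, 'o', array([ 76., 114.]), 't', array([-26.,  28.]), 'z', array([29., 78.]), 'deg', np.float64(12.0), 'z0', np.float64(69.0))
   +y (632, 'o', array([60., 88.]), 't', array([-28.,  28.]), 'z', array([68., 85.]), 'deg', np.float64(29.0), 'z0', np.float64(69.0))
   -y (762, 'o', array([58., 90.]), 't', array([-33.,  30.]), 'z', array([68., 83.]), 'deg', np.float64(20.0), 'z0', np.float64(70.0))
```

```bash
python3 - <<'E'
from h import *
s=r.get_state();M=R.from_quat(s["eef_rot"]).as_matrix();print(M.round(4))
print("tool y az",np.degrees(np.arctan2(M[1,1],M[0,1])),"z az",np.degrees(np.arctan2(M[1,2],M[0,2])))
for n in ["top","side"]:
    f=np.load(f"{n}0.npz");X=cloud(n,f["p"],f["d"]);ok=f["d"]>0
    m=ok&(X[...,2]>.09)&(np.hypot(X[...,0]-.545,X[...,1]-.163)<.32)
    P=X[m];print(n,len(P))
    q,c=np.unique(np.round(P[:,:2]/.04),axis=0,return_counts=True)
    for a,k in zip(q,c):
        if k>3: 
            w=(np.round(P[:,:2]/.04)==a).all(1);print(a*.04,k,P[w,2].max().round(3))
E
```

```text
[[-5.000e-04  3.530e-01  9.356e-01]
 [-1.600e-03  9.356e-01 -3.530e-01]
 [-1.000e+00 -1.600e-03  1.000e-04]]
tool y az 69.33067052607969 z az -20.669317280523405
top 4093
[0.76 0.24] 34 0.099
[0.76 0.28] 118 0.153
[0.76 0.32] 123 0.153
[0.8  0.12] 9 0.096
[0.8  0.16] 4 0.093
[0.8  0.24] 97 0.156
[0.8  0.28] 159 0.154
[0.8  0.32] 21 0.145
[0.84 0.  ] 14 0.097
[0.84 0.04] 109 0.095
[0.84 0.08] 437 0.179
[0.84 0.12] 633 0.179
[0.84 0.16] 628 0.18
[0.84 0.2 ] 622 0.18
[0.84 0.24] 562 0.179
[0.84 0.28] 408 0.181
[0.84 0.32] 14 0.139
[0.88 0.12] 19 0.18
[0.88 0.16] 47 0.18
[0.88 0.2 ] 26 0.179
side 4655
[0.76 0.24] 49 0.144
[0.76 0.28] 199 0.151
[0.76 0.32] 117 0.151
[0.8  0.24] 190 0.152
[0.8  0.28] 133 0.152
[0.8  0.32] 24 0.096
[0.84 0.  ] 13 0.092
[0.84 0.04] 77 0.093
[0.84 0.08] 821 0.176
[0.84 0.12] 741 0.176
[0.84 0.16] 664 0.176
[0.84 0.2 ] 605 0.176
[0.84 0.24] 543 0.176
[0.84 0.28] 418 0.175
[0.88 0.12] 12 0.176
[0.88 0.16] 28 0.176
[0.88 0.2 ] 13 0.175
```

carry_out --targets "0 0 -21.5 34.8 0;0 0 -21.5 34.8 0;0 0 -21.5 34.8 0;0 0 -21.5 34.8 0;0 0 -21.5 34.8 0;0 0 -21.5 34.8 0;0 0 -21.5 34.8 0;0 0 -21.5 34.8 0;0 0 -21.5 34.8 0;0 0 -21.5 34.8 0;0 0 -21.5 34.8 0;0 0 -21.5 34.8 0;0 0 -21.5 34.8 0;0 0 0 0 -0.115;0 0 0 0 -0.115;0 0 0 0 -0.115;0 0 0 0 -0.115;0 0 0 0 -0.115;0 0 0 0 -0.115;0 0 0 0 -0.115" --force 20

```text
clock: 1.77
tool_pos: [0.5451, 0.1634, 0.4044]
eef_rot: [-0.158, 0.69, 0.158, 0.689]
contact_force: [-0.6, 0.7, 0.2]
opening: 0.009
```

```bash
cat > look.py <<'E'
from h import *
import sys
tag=sys.argv[1]
s=r.get_state();M=R.from_quat(s["eef_rot"]).as_matrix()
print(s["clock"],s["tool_pos"].round(4),"yaz",np.arctan2(M[1,1],M[0,1])-np.pi/2,"f",s["contact_force"].round(1),s["opening"],s["q"].round(2))
p,d=eyes.snapshot("wrist");cv2.imwrite(f"pics/w{tag}.png",p)
X=cloud("wrist",p,d,s);g,o,b=masks(p);np.savez(f"w{tag}.npz",p=p,d=d,X=X)
m=g&(X[...,2]>.06)&(X[...,2]<.09)
if m.sum()>500:
    P=X[m];print(cv2.minAreaRect((P[:,:2]*1000).astype(np.float32)),np.median(P[:,2]))
for k,v in flaps(X,o,np.array([.5455,.163]),.445).items(): print("  ",k,v)
E
python3 look.py 1
```

```text
1.7667 [0.5451 0.1634 0.4044] yaz 0.44977684764442216 f [-0.6  0.7  0.2] 0.009064592140663453 [-0.08  0.65 -0.49  1.73  0.38  0.86  1.28]
((545.1697998046875, 163.46075439453125), (155.5804901123047, 111.75393676757812), 25.6323184967041) 0.07671154916252854
   +x None
   -x (1852, 'o', array([ 79., 111.]), 't', array([-25.,  24.]), 'z', array([69., 78.]), 'deg', np.float64(11.0), 'z0', np.float64(71.0))
   +y (1270, 'o', array([58., 89.]), 't', array([-27.,  29.]), 'z', array([69., 77.]), 'deg', np.float64(8.0), 'z0', np.float64(71.0))
   -y (1577, 'o', array([58., 89.]), 't', array([-26.,  29.]), 'z', array([70., 80.]), 'deg', np.float64(15.0), 'z0', np.float64(71.0))
```

View pics/w1.png

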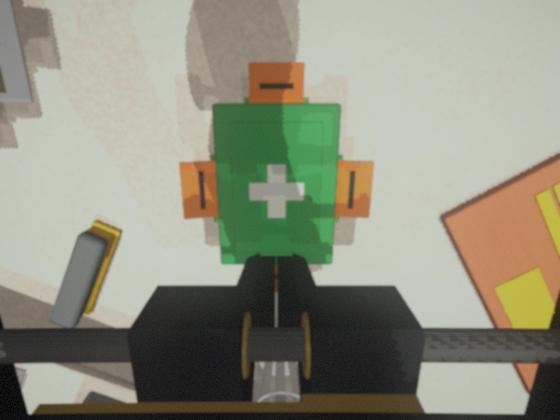

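carry_out --targets "0 0 -30 0 0;0 0 -30 0 0;0 0 -30 0 0;0 34.5 0 0 0;0 34.5 0 0 0;0 34.5 0 0 0;0 34.5 0 0 0;0 0 0 0 0;0 9 0 0 0;0 9 0 0 0;0 9 0 0 0;0 9 0 0 0;0 9 0 0 0;0 10 0 0 0;0 0 0 0 0;0 0 0 0 0"

```text
clock: 3.15
tool_pos: [0.5836, 0.0822, 0.211]
eef_rot: [-0.156, 0.69, 0.156, 0.689]
contact_force: [0.4, 1.1, 0.4]
opening: 0.005
```

```bash
python3 look.py 2; python3 - <<'E'
from h import *
p,d=eyes.snapshot("side");cv2.imwrite("pics/s2.png",cv2.resize(p[80:260,130:350],None,fx=3,fy=3))
E
```

```text
3.15 [0.5836 0.0822 0.211 ] yaz 0.44415107162154666 f [0.4 1.1 0.4] 0.005492147980087405 [-0.03  0.94 -0.33  1.79  0.57  0.51  1.27]
((543.4608764648438, 140.61126708984375), (141.71517944335938, 76.1144790649414), 37.14368438720703) 0.07645138105420762
   +x None
   -x (7665, 'o', array([ 79., 108.]), 't', array([-30.,   7.]), 'z', array([68., 78.]), 'deg', np.float64(11.0), 'z0', np.float64(71.0))
   +y None
   -y (2584, 'o', array([58., 79.]), 't', array([-34.,   1.]), 'z', array([ 44., 116.]), 'deg', np.float64(-55.0), 'z0', np.float64(72.0))
```

View pics/s2.png

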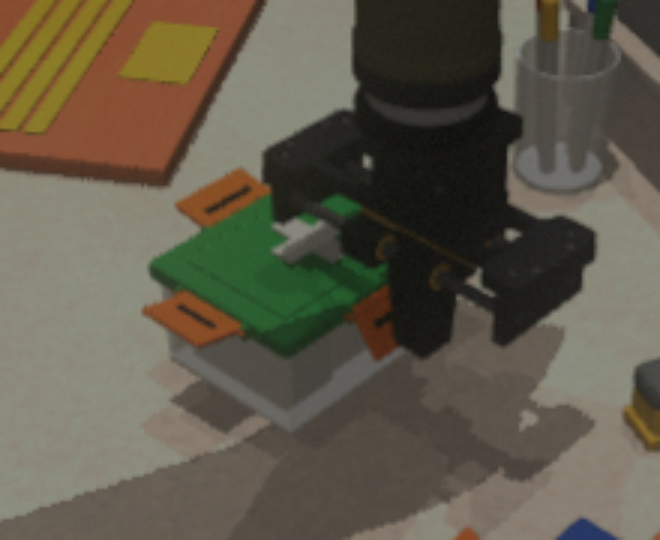

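View pics/w2.png

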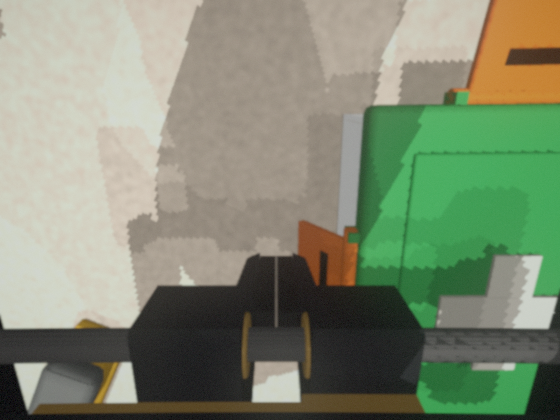

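The clip on the -y long side is bent about 55° down and the finger block is outside it. Now I'll press it inward.

carry_out --targets "0 1 3 0 0;0 1 3 0 0;0 1 2 0 0;0 0 2 0 0;0 0 0 0 0"

```text
clock: 3.67
tool_pos: [0.5794, 0.0916, 0.2086]
eef_rot: [-0.156, 0.69, 0.156, 0.69]
contact_force: [0.7, -2.9, -1.8]
opening: 0.006
```

carry_out --targets "0 0 1.5 0 0;0 0 1.5 0 0;0 0 0 0 0"

```text
clock: 3.92
tool_pos: [0.5784, 0.0935, 0.2086]
eef_rot: [-0.156, 0.69, 0.155, 0.69]
contact_force: [2.3, -3.6, -1.3]
opening: 0.008
```

carry_out --targets "0 0 1.5 0 0;0 0 1.5 0 0;0 0 0 0 0"

```text
clock: 4.17
tool_pos: [0.5781, 0.0941, 0.2087]
eef_rot: [-0.157, 0.69, 0.153, 0.69]
contact_force: [4.0, -7.8, -2.6]
opening: 0.008
```

```bash
python3 look.py 3
```

```text
4.1667 [0.5781 0.0941 0.2087] yaz 0.44174939764378074 f [ 4.  -7.8 -2.6] 0.00836828150846971 [-0.06  0.94 -0.32  1.81  0.58  0.49  1.24]
((538.2552490234375, 142.06625366210938), (133.08639526367188, 90.44075775146484), 26.412893295288086) 0.07644307368098333
   +x None
   -x (10624, 'o', array([ 79., 108.]), 't', array([-30.,  17.]), 'z', array([69., 78.]), 'deg', np.float64(11.0), 'z0', np.float64(71.0))
   +y None
   -y (994, 'o', array([58., 64.]), 't', array([-32.,  -9.]), 'z', array([40., 74.]), 'deg', np.float64(nan), 'z0', np.float64(nan))
```

View pics/w3.png

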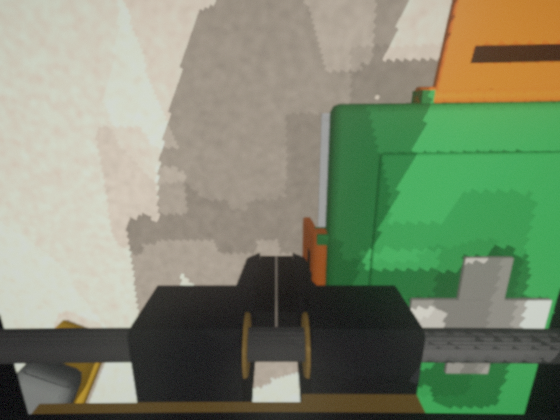

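carry_out --targets "0 0 2 0 0;0 0 2 0 0;0 0 2 0 0;0 0 0 0 0"

```text
clock: 4.55
tool_pos: [0.5775, 0.0952, 0.2088]
eef_rot: [-0.158, 0.689, 0.149, 0.691]
contact_force: [10.1, -16.1, -3.7]
opening: 0.008
```

```bash
cat > fl.py <<'E'
from h import *
import sys
s=r.get_state();B=boxframe(0,.4474);M=R.from_quat(s["eef_rot"]).as_matrix()
print("box xy mm",(B@(s["tool_pos"][:2]-[.5452,.1634])*1e3).round(1),"tip z",(s["tool_pos"][2]-.166).round(4),"F box",(B@s["contact_force"][:2]).round(1),s["contact_force"][2].round(1),"tool x",M[:,0].round(3))
E
python3 fl.py
```

```text
box xy mm [ -0.4 -75.5] tip z 0.0428 F box [  2.1 -18.9] -3.7 tool x [ 0.005 -0.011 -1.   ]
```

carry_out --targets "0 0 -12 0 0;0 0 -12 0 0;0 0 -6 0 0;0 -30 0 0 0;0 -30 0 0 0;0 -40 0 0 0;0 -40 0 0 0;0 -40 0 0 0;0 -20 0 0 0;0 0 0 0 0;0 0 0 0 0"

```text
clock: 5.47
tool_pos: [0.5871, 0.0759, 0.4098]
eef_rot: [-0.156, 0.689, 0.157, 0.691]
contact_force: [-0.1, 0.5, -0.1]
opening: 0.007
```

```bash
python3 look.py 4;python3 fl.py
```

```text
5.4667 [0.5871 0.0759 0.4098] yaz 0.44546759457870655 f [-0.1  0.5 -0.1] 0.0071737152224291756 [ 0.09  0.67 -0.51  1.65  0.39  0.92  1.44]
((548.67041015625, 163.1273193359375), (158.2080078125, 113.77943420410156), 25.272525787353516) 0.07646254348325915
   +x (897, 'o', array([ 83., 112.]), 't', array([-23.,  23.]), 'z', array([69., 73.]), 'deg', np.float64(1.0), 'z0', np.float64(71.0))
   -x (1667, 'o', array([ 80., 110.]), 't', array([-24.,  23.]), 'z', array([68., 78.]), 'deg', np.float64(12.0), 'z0', np.float64(71.0))
   +y (907, 'o', array([59., 89.]), 't', array([-26.,  28.]), 'z', array([70., 77.]), 'deg', np.float64(8.0), 'z0', np.float64(71.0))
   -y (290, 'o', array([58., 64.]), 't', array([-28.,  30.]), 'z', array([55., 74.]), 'deg', np.float64(nan), 'z0', np.float64(nan))
box xy mm [ -0.6 -97.3] tip z 0.2422 F box [-0.9  1.5] -0.6 tool x [-0.001  0.001 -1.   ]
```

View pics/w4.png

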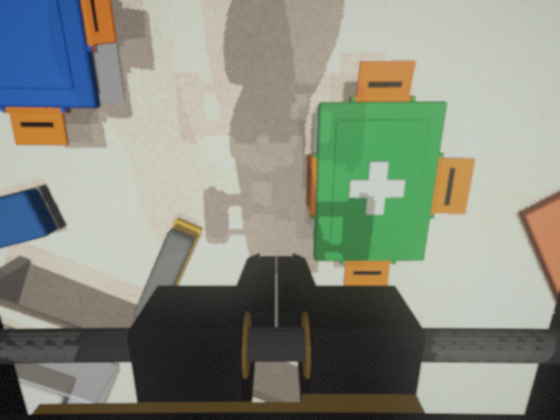

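The -y clip now hangs flat: its pixels near (313,185) span 58–64 mm out, over heights 55–74 mm. The +y clip is next.

carry_out --targets "0 0 38 0 0;0 0 38 0 0;0 0 38 0 0;0 0 38 0 0;0 0 38 0 0;0 0 0 0 0;0 36 0 0 0;0 36 0 0 0;0 36 0 0 0;0 34 0 0 0;0 0 0 0 0;0 10 0 0 0;0 10 0 0 0;0 10 0 0 0;0 10 0 0 0;0 9 0 0 0;0 9 0 0 0;0 0 0 0 0;0 0 0 0 0"

```text
clock: 7.1
tool_pos: [0.5055, 0.2467, 0.2083]
eef_rot: [-0.156, 0.69, 0.156, 0.689]
contact_force: [-0.7, -0.1, -0.2]
opening: 0.006
```

```bash
python3 look.py 5;python3 fl.py
```

```text
7.1 [0.5055 0.2467 0.2083] yaz 0.44448542903623434 f [-0.7 -0.1 -0.2] 0.005967622284755842 [-0.36  0.92 -0.29  1.88  0.59  0.43  0.93]
((522.9857177734375, 177.923095703125), (139.7164764404297, 69.24360656738281), 13.684608459472656) 0.07642704294826605
   +x None
   -x (5835, 'o', array([ 79., 108.]), 't', array([-0., 30.]), 'z', array([67., 78.]), 'deg', np.float64(11.0), 'z0', np.float64(71.0))
   +y (2813, 'o', array([58., 79.]), 't', array([-33.,   2.]), 'z', array([43., 73.]), 'deg', np.float64(-55.0), 'z0', np.float64(72.0))
   -y None
box xy mm [ 0.3 92.1] tip z 0.0426 F box [-0.9 -0.6] 0.2 tool x [-0. -0. -1.]
```

View pics/w5.png

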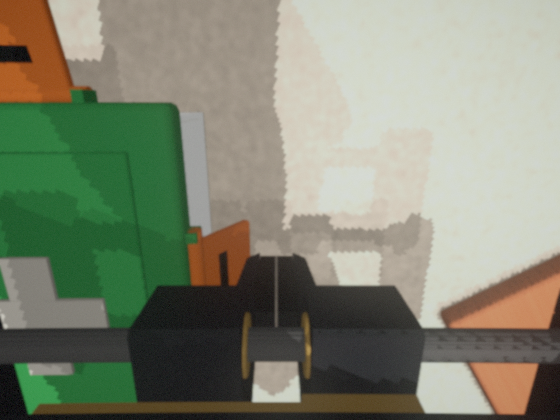

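The +y clip is bent 55° down, seen near (225,255). Now I'll press it in.

carry_out --targets "0 0 -3 0 0;0 0 -3 0 0;0 0 -3 0 0;0 0 -3 0 0;0 0 -3 0 0;0 0 -2 0 0;0 0 0 0 0"

```text
clock: 7.73
tool_pos: [0.512, 0.2333, 0.2088]
eef_rot: [-0.155, 0.69, 0.158, 0.69]
contact_force: [-3.2, 7.0, -0.7]
opening: 0.006
```

carry_out --targets "0 0 -2 0 0;0 0 -2 0 0;0 0 -2 0 0;0 0 0 0 0"

```text
clock: 8.07
tool_pos: [0.5124, 0.2321, 0.209]
eef_rot: [-0.153, 0.689, 0.162, 0.689]
contact_force: [-9.1, 15.0, -1.3]
opening: 0.002
```

```bash
python3 fl.py
```

```text
box xy mm [ 0.2 76.1] tip z 0.043 F box [-1.7 17.4] -1.3 tool x [-0.004  0.012 -1.   ]
```

carry_out --targets "0 0 12 0 0;0 0 12 0 0;0 0 5 0 0;0 -30 0 0 0;0 -30 0 0 0;0 -40 0 0 0;0 -40 0 0 0;0 -40 0 0 0;0 -20 0 0 0;0 0 0 0 0;0 0 0 0 0"

```text
clock: 8.98
tool_pos: [0.5036, 0.2513, 0.4097]
eef_rot: [-0.155, 0.689, 0.155, 0.691]
contact_force: [-0.8, 0.5, -0.5]
opening: 0.003
```

```bash
python3 look.py 6;python3 fl.py
```

```text
8.9833 [0.5036 0.2513 0.4097] yaz 0.44243969897767776 f [-0.8  0.5 -0.5] 0.002874604844910307 [-0.25  0.63 -0.5   1.74  0.38  0.86  1.09]
((546.9307861328125, 161.84024047851562), (162.47604370117188, 114.97332000732422), 26.47172737121582) 0.07650697986951843
   +x (931, 'o', array([ 82., 112.]), 't', array([-22.,  24.]), 'z', array([69., 73.]), 'deg', np.float64(1.0), 'z0', np.float64(71.0))
   -x (1944, 'o', array([ 79., 111.]), 't', array([-25.,  24.]), 'z', array([69., 80.]), 'deg', np.float64(11.0), 'z0', np.float64(71.0))
   +y (312, 'o', array([58., 63.]), 't', array([-29.,  29.]), 'z', array([53., 73.]), 'deg', np.float64(nan), 'z0', np.float64(nan))
   -y (59, 'o', array([59., 61.]), 't', array([-27.,  29.]), 'z', array([70., 73.]), 'deg', np.float64(nan), 'z0', np.float64(nan))
box xy mm [ 0.1 97.2] tip z 0.2423 F box [-0.5 -0.4] -0.5 tool x [-0.    -0.002 -1.   ]
```

The +y clip is flat too (58–63 mm out, down to z = 53 mm). The -x clip is next.

carry_out --targets "0 0 -24.3 -26.3 0;0 0 -24.3 -26.3 0;0 0 -24.3 -26.3 0;0 0 -24.3 -26.3 0;0 0 0 0 0;0 36 0 0 0;0 36 0 0 0;0 36 0 0 0;0 34 0 0 0;0 0 0 0 0;0 10 0 0 0;0 10 0 0 0;0 10 0 0 0;0 10 0 0 0;0 9 0 0 0;0 9 0 0 0;0 0 0 0 0;0 0 0 0 0"

```text
clock: 10.53
tool_pos: [0.4498, 0.119, 0.209]
eef_rot: [-0.156, 0.69, 0.156, 0.689]
contact_force: [-0.5, -0.8, -0.2]
opening: 0.008
```

```bash
python3 look.py 7;python3 fl.py; python3 - <<'E'
from h import *
p,d=eyes.snapshot("side");cv2.imwrite("pics/s7.png",cv2.resize(p[80:260,130:350],None,fx=3,fy=3))
E
```

```text
10.5333 [0.4498 0.119  0.209 ] yaz 0.44428413717041426 f [-0.5 -0.8 -0.2] 0.00761460558926203 [-0.28  0.86 -0.12  2.17  0.71  0.14  0.95]
((482.6353454589844, 133.6877899169922), (19.89365005493164, 20.38956069946289), 25.223440170288086) 0.07543926051615318
   +x None
   -x None
   +y None
   -y None
box xy mm [-105.1    1.2] tip z 0.0432 F box [-0.4  1. ] 1.0 tool x [-0. -0. -1.]
```

View pics/s7.png

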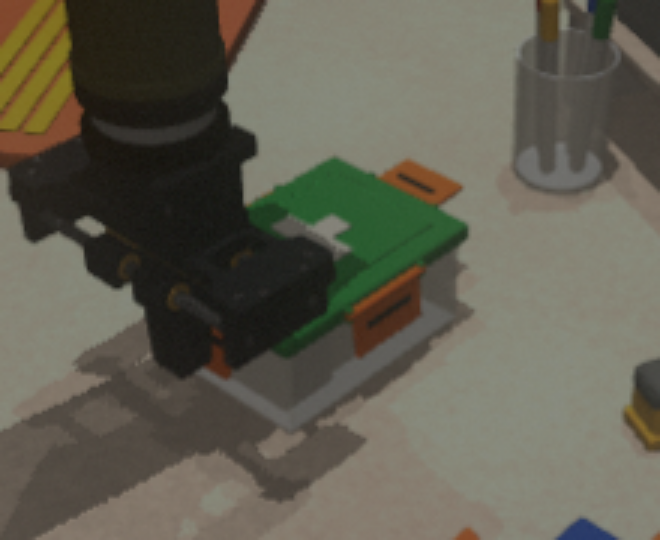

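carry_out --targets "0 0 0 3 0;0 0 0 3 0;0 0 0 3 0;0 0 0 2 0;0 0 0 0 0"

```text
clock: 11.05
tool_pos: [0.4601, 0.1238, 0.2087]
eef_rot: [-0.156, 0.69, 0.156, 0.69]
contact_force: [-1.7, -1.4, -0.6]
opening: 0.005
```

carry_out --targets "0 0 0 2 0;0 0 0 2 0;0 0 0 0 0"

```text
clock: 11.3
tool_pos: [0.4611, 0.1244, 0.2087]
eef_rot: [-0.157, 0.692, 0.155, 0.687]
contact_force: [-8.0, -4.4, 6.2]
opening: 0.008
```

```bash
python3 fl.py
```

```text
box xy mm [-92.7   1.2] tip z 0.0427 F box [-9.1 -0.6] 6.2 tool x [-0.006 -0.004 -1.   ]
```

carry_out --targets "0 0 0 2 0;0 0 0 2 0;0 0 0 0 0"

```text
clock: 11.55
tool_pos: [0.462, 0.125, 0.2086]
eef_rot: [-0.158, 0.694, 0.154, 0.685]
contact_force: [-14.1, -4.9, 12.4]
opening: 0.006
```

```bash
python3 fl.py
```

```text
box xy mm [-91.6   1.3] tip z 0.0426 F box [-14.8   1.7] 12.4 tool x [-0.012 -0.008 -1.   ]
```

carry_out --targets "0 0 0 -12 0;0 0 0 -12 0;0 -30 0 0 0;0 -30 0 0 0;0 -40 0 0 0;0 -40 0 0 0;0 -40 0 0 0;0 -20 0 0 0;0 0 0 0 0;0 0 0 0 0"

```text
clock: 12.38
tool_pos: [0.4461, 0.1171, 0.41]
eef_rot: [-0.155, 0.688, 0.156, 0.692]
contact_force: [-0.5, -0.4, -1.4]
opening: 0.005
```

```bash
python3 look.py 8;python3 fl.py
```

```text
12.3833 [0.4461 0.1171 0.41  ] yaz 0.44333602890695234 f [-0.5 -0.4 -1.4] 0.0046737720539996 [ 0.02  0.51 -0.56  2.02  0.42  0.71  1.2 ]
((533.3209228515625, 156.45750427246094), (127.43447875976562, 116.0470962524414), 25.427993774414062) 0.07633841927997737
   +x (189, 'o', array([105., 113.]), 't', array([-21.,  23.]), 'z', array([70., 73.]), 'deg', np.float64(nan), 'z0', np.float64(nan))
   -x (314, 'o', array([79., 84.]), 't', array([-25.,  24.]), 'z', array([45., 74.]), 'deg', np.float64(nan), 'z0', np.float64(nan))
   +y (55, 'o', array([58., 61.]), 't', array([-25.,   2.]), 'z', array([70., 73.]), 'deg', np.float64(nan), 'z0', np.float64(nan))
   -y (44, 'o', array([59., 61.]), 't', array([-25.,   1.]), 'z', array([71., 73.]), 'deg', np.float64(nan), 'z0', np.float64(nan))
box xy mm [-109.9    1.1] tip z 0.2427 F box [-0.9  0.3] -0.5 tool x [ 0.001  0.    -1.   ]
```

View pics/w8.png

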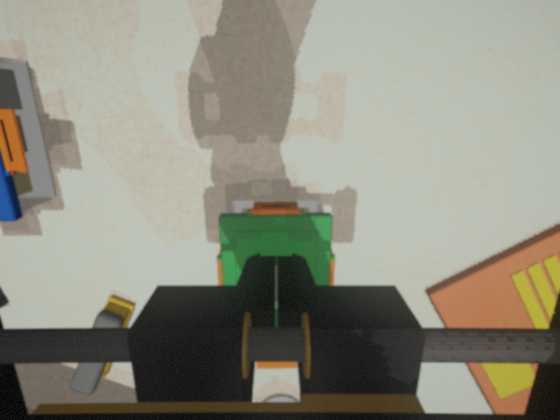

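The -x clip is flat (near (275,208), 79–84 mm out, down to z = 45 mm). That leaves the +x clip.

carry_out --targets "0 0 0 35.8 0;0 0 0 35.8 0;0 0 0 35.8 0;0 0 0 35.8 0;0 0 0 35.8 0;0 0 0 35.8 0;0 0 0 0 0;0 36 0 0 0;0 36 0 0 0;0 36 0 0 0;0 34 0 0 0;0 0 0 0 0;0 10 0 0 0;0 10 0 0 0;0 10 0 0 0;0 10 0 0 0;0 9 0 0 0;0 9 0 0 0;0 0 0 0 0;0 0 0 0 0"

```text
clock: 14.1
tool_pos: [0.6392, 0.2092, 0.208]
eef_rot: [-0.156, 0.69, 0.156, 0.689]
contact_force: [0.4, -0.9, 0.0]
opening: 0.006
```

```bash
python3 fl.py; python3 - <<'E'
from h import *
p,d=eyes.snapshot("side");cv2.imwrite("pics/s9.png",cv2.resize(p[80:260,130:350],None,fx=3,fy=3))
E
```

```text
box xy mm [104.5   0.6] tip z 0.042 F box [-0.  -0.9] 0.0 tool x [-0.001 -0.    -1.   ]
```

View pics/s9.png

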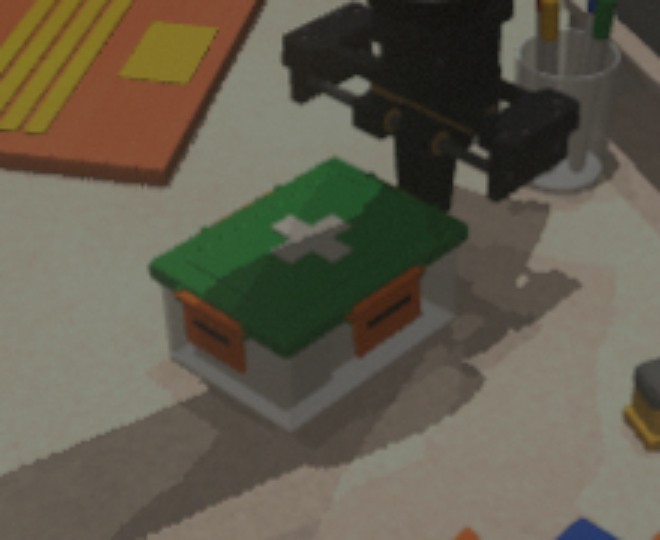

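The side view shows the two near clips flat, at about (212,330) and (388,312). The finger is outside the +x clip, so I'll press inward.

carry_out --targets "0 0 0 -3 0;0 0 0 -3 0;0 0 0 -3 0;0 0 0 -2 0;0 0 0 0 0"

```text
clock: 14.57
tool_pos: [0.6302, 0.2049, 0.2092]
eef_rot: [-0.155, 0.688, 0.156, 0.691]
contact_force: [4.9, 3.1, -3.9]
opening: 0.007
```

carry_out --targets "0 0 0 -2 0;0 0 0 -2 0;0 0 0 -2 0;0 0 0 0 0"

```text
clock: 14.9
tool_pos: [0.6285, 0.2038, 0.2095]
eef_rot: [-0.154, 0.684, 0.158, 0.695]
contact_force: [16.6, 6.9, -14.2]
opening: 0.006
```

```bash
python3 fl.py
```

```text
box xy mm [92.6  0.4] tip z 0.0435 F box [18. -1.] -14.2 tool x [ 0.014  0.009 -1.   ]
```

carry_out --targets "0 0 0 -2 0;0 0 0 0 0;0 0 0 12 0;0 0 0 12 0;0 -30 0 0 0;0 -30 0 0 0;0 -40 0 0 0;0 -40 0 0 0;0 -40 0 0 0;0 -20 0 0 0;0 0 0 0 0;0 0 0 0 0"

```text
clock: 15.9
tool_pos: [0.6434, 0.2112, 0.4099]
eef_rot: [-0.156, 0.689, 0.156, 0.69]
contact_force: [0.7, -0.9, -1.5]
opening: 0.0
```

```bash
python3 fl.py
```

```text
box xy mm [109.2   0.6] tip z 0.2439 F box [ 0.3 -1.1] -1.5 tool x [ 0.001 -0.    -1.   ]
```

carry_out --targets "0 0 0 35 0;0 0 0 35 0;0 0 0 30 0;0 0 0 0 0;0 0 0 0 0"

```text
clock: 16.32
tool_pos: [0.7339, 0.2549, 0.4049]
eef_rot: [-0.156, 0.692, 0.156, 0.688]
contact_force: [-0.3, -0.4, -0.0]
opening: 0.006
```

```bash
python3 look.py 10;python3 fl.py
```

```text
16.3167 [0.7339 0.2549 0.4049] yaz 0.44485030716134366 f [-0.3 -0.4 -0. ] 0.005568279403326635 [-0.21  0.96 -0.51  0.97  0.43  1.3   1.38]
((604.74609375, 191.99771118164062), (32.012760162353516, 110.4454345703125), 25.38947868347168) 0.07611762169785832
   +x (382, 'o', array([82., 87.]), 't', array([-24.,  25.]), 'z', array([50., 74.]), 'deg', np.float64(nan), 'z0', np.float64(nan))
   -x None
   +y None
   -y None
box xy mm [208.9   0.7] tip z 0.2398 F box [-0.7  0.5] 0.7 tool x [-0.005 -0.002 -1.   ]
```

View pics/w10.png

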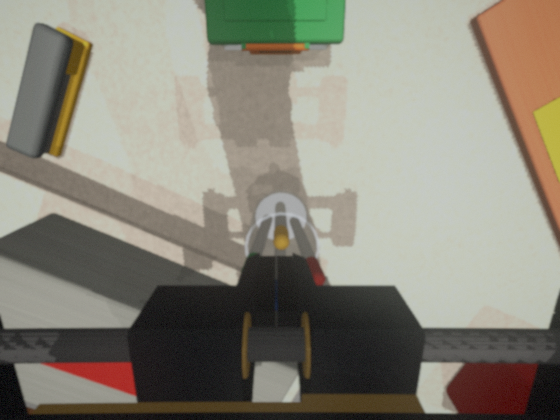

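```bash
python3 - <<'E'
from h import *
c=np.array([.5452,.1634]);B=boxframe(0,.4474)
for tag,ax,s,h,w in [("4",1,-1,60,28),("6",1,1,60,28),("8",0,-1,82,24),("10",0,1,82,24)]:
    f=np.load(f"w{tag}.npz");X=f["X"];g,o,b=masks(f["p"])
    L=(X[...,:2]-c)@B.T*1e3;Z=X[...,2]*1e3;O=s*L[...,ax]-h;t=L[...,1-ax]
    m=o&(O>-10)&(O<30)&(abs(t)<w+5)&(Z>25)&(Z<90)
    print(tag,m.sum())
    for lo in range(30,78,6):
        k=m&(Z>=lo)&(Z<lo+6)
        if k.sum()>5: print("   z",lo,k.sum(),"O med",np.median(O[k]).round(1),"p10/90",np.percentile(O[k],[10,90]).round(1))
p,d=eyes.snapshot("side");cv2.imwrite("pics/s11.png",cv2.resize(p[80:380,130:430],None,fx=2,fy=2))
p,d=eyes.snapshot("top");cv2.imwrite("pics/t11.png",p)
E
```

```text
4 290
   z 60 12 O med 3.5 p10/90 [3.4 3.6]
   z 66 222 O med 1.6 p10/90 [-0.6  3.4]
   z 72 54 O med 0.7 p10/90 [-0.3  2.3]
6 312
   z 54 13 O med 2.1 p10/90 [1.9 2.3]
   z 60 17 O med 1.9 p10/90 [1.7 2. ]
   z 66 222 O med 0.6 p10/90 [-1.7  2.1]
   z 72 59 O med -0.6 p10/90 [-1.6  0.7]
8 314
   z 42 6 O med 0.6 p10/90 [0.1 0.7]
   z 54 10 O med 0.5 p10/90 [0.2 0.7]
   z 60 39 O med 0.4 p10/90 [0.2 0.7]
   z 66 209 O med 0.2 p10/90 [-2.1  1.6]
   z 72 45 O med -1.3 p10/90 [-1.8  0.4]
10 382
   z 66 307 O med 2.2 p10/90 [-0.1  4.1]
   z 72 68 O med 1.5 p10/90 [0.2 3. ]
```

View pics/s11.png

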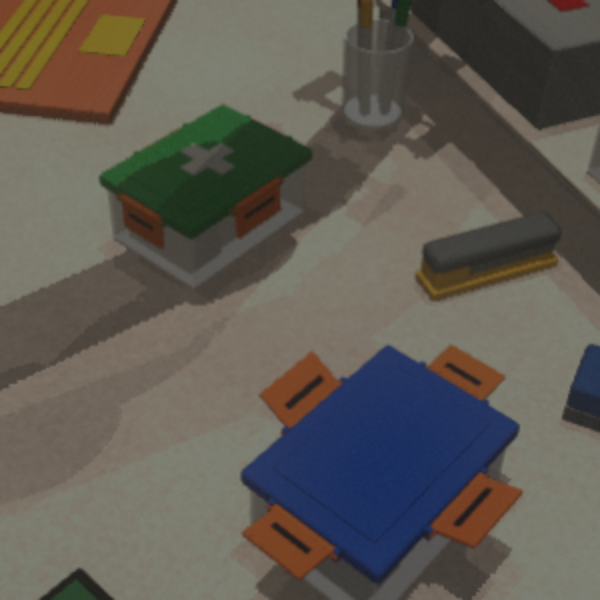

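View pics/t11.png

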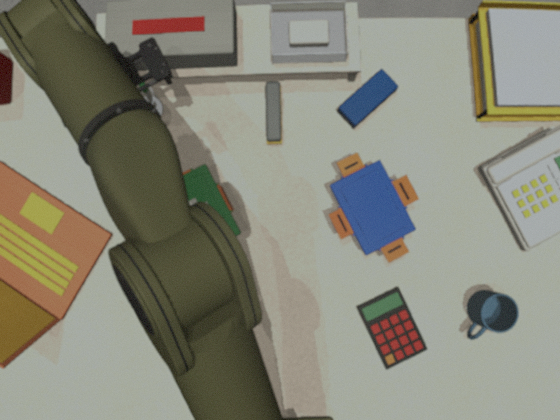

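```bash
python3 - <<'E'
from h import *
c=np.array([.5452,.1634]);B=boxframe(0,.4474)
f=np.load("w10.npz");X=f["X"];p=f["p"]
L=(X[...,:2]-c)@B.T*1e3
for u in (262,276,290):
  for v in range(40,56): print(u,v,p[v,u],L[v,u].round(1),(X[v,u,2]*1e3).round(1))
E
```

```text
262 40 [56 93 49] [ 79.3 -11. ] 74.6
262 41 [49 84 50] [ 80. -11.] 74.4
262 42 [43 76 58] [ 80.8 -11. ] 74.7
262 43 [44 76 98] [ 81.2 -11.1] 72.3
262 44 [ 47  81 134] [ 81.7 -11.2] 70.8
262 45 [ 47  86 149] [ 82.6 -11.2] 71.0
262 46 [ 46  87 148] [ 83.3 -11.2] 70.9
262 47 [ 44  84 142] [ 84.1 -11.2] 71.1
262 48 [ 43  76 133] [ 84.8 -11.2] 70.2
262 49 [ 39  69 119] [ 85.5 -11.3] 69.8
262 50 [ 39  63 102] [ 86.3 -11.3] 70.2
262 51 [39 56 79] [ 85.3 -11.8] 57.3
262 52 [45 59 80] [ 85.2 -12. ] 50.9
262 53 [53 73 97] [ 85.3 -12.3] 44.8
262 54 [ 76  95 113] [ 85.1 -12.6] 37.1
262 55 [101 115 126] [ 81.3 -13.9] 0.6
276 40 [53 91 49] [79.4  0.8] 74.8
276 41 [48 82 46] [80.3  0.8] 75.9
276 42 [49 80 65] [80.6  0.8] 72.9
276 43 [ 48  79 102] [81.5  0.8] 73.8
276 44 [ 47  85 135] [81.8  0.8] 71.0
276 45 [ 47  87 148] [82.8  0.8] 72.1
276 46 [ 46  88 148] [83.4  0.8] 71.4
276 47 [ 49  88 143] [84.2  0.8] 71.1
276 48 [ 46  79 134] [85.   0.8] 71.9
276 49 [ 39  70 119] [85.7  0.8] 71.0
276 50 [ 37  63 100] [86.2  0.8] 68.8
276 51 [44 61 85] [85.3  0.8] 56.7
276 52 [40 60 82] [85.3  0.8] 50.7
276 53 [54 73 99] [85.   0.8] 42.6
276 54 [ 75  91 111] [80.3  0.8] 0.2
276 55 [ 97 110 121] [81.4  0.8] 1.0
290 40 [56 93 52] [79.2 12.7] 73.3
290 41 [55 89 56] [80.3 12.6] 75.6
290 42 [48 79 64] [80.7 12.7] 73.1
290 43 [ 44  79 100] [81.  12.8] 70.7
290 44 [ 49  87 136] [81.9 12.8] 71.3
290 45 [ 51  92 150] [82.7 12.8] 71.5
290 46 [ 53  90 149] [83.4 12.8] 70.7
290 47 [ 49  84 142] [84.2 12.8] 70.8
290 48 [ 44  76 130] [84.9 12.8] 70.7
290 49 [ 49  78 122] [85.6 12.9] 70.4
290 50 [ 45  67 102] [86.4 12.9] 70.1
290 51 [42 60 83] [85.4 13.4] 57.2
290 52 [47 65 88] [85.1 13.7] 49.3
290 53 [ 56  75 100] [85.2 13.9] 44.0
290 54 [ 76  95 113] [80.4 15.6] 0.7
290 55 [ 97 111 122] [81.2 15.7] -0.4
```

The +x clip's outer face stays 85.1–85.4 mm out from z = 57 down to z = 37, so it is vertical. The arm is clear of everything, so I'm handing in.

```bash
python3 - <<'E'
from plant import r
print(r.finish_job())
E
```

```text
the job is handed in; nothing more can be done
None
```

All four clips on the green-lidded first-aid box are now flat against its sides. The job was handed in at about 16.5 s of the 48 s allowed. I pressed each clip down with the closed fingers, then pushed it inward to its stop with about 15–20 N.

**Clips:** The wrist-camera depth showed each flap hanging vertically. They measured within about 1–3 mm of their hinge lines, which fits the calibration error. The stop positions also matched on opposite sides: 92.7 and 92.6 mm on the short ends, and 75.5 and 76.1 mm on the long sides.

**Other box:** The blue-lidded box was not touched. The last side and top pictures show all four of its clips still open.

**Limits of the checks:** The last side picture shows only the two near clips, so I checked the two far ones by wrist depth alone. For the -y clip, those readings cover only its upper part, above about z = 55 mm. No check failed, and the arm was clear of everything at hand-in.

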